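# Tip the standing wire spools flat

## Robot

A 6-joint arm with a two-finger parallel gripper is mounted at the origin on the work surface. World frame = base frame: x ahead of the robot, y to its left, z up, the work surface at z = 0. Lengths are in m, angles in degrees, forces in N, time in s.
With the tool pointing down it reaches from about 0.375 to 0.9 m from the base axis. Payload 3.1 kg.
Tool frame: the origin (TCP) lies at the very end of the fingers, on their centre line; the grasp point (between the pads) lies 19 mm behind it (hold_point_z is the distance from the TCP to the grasp point, in m); z points along the fingers, y is the direction in which the jaws open and shut (so a half turn about z gives the same grasp; the last joint's range is limited). The gripper opens to 87 mm and grips with 3 to 60 N. Pads are 19 mm wide; open, the fingers measure 117 mm over their backs; the gripper's body (75 mm by 190 mm) begins 51 mm behind the grasp point.
Start: joints at [-80.014, 30.224, 82.088, -0, 67.689, -10.227], TCP at [0.216, -0.586, 0.223] pointing down, gripper open.
Joint ranges: [-176.69, 176.69], [-43.24, 126.21], [12.49, 139.97], [-82, 262], [0, 151.66], [-163.58, 163.58]. Speed limits (degrees/s): [159.86, 159.86, 180, 180, 180, 180].

## Interface

Orientations are given as [roll, pitch, yaw] about the fixed x, y, z axes, in that order (R = Rz(yaw) Ry(pitch) Rx(roll)).
In Python, from rig import get_obs, snapshot, calibration, hand_in, hold_point_z gives the robot as it stands.
- The arm moves only by the tool drive_tool, never from a script. Its argument "steps" is a list of rows, each a list of 6 numbers: the shift along the tool's x, y, z in m, then the turn, a rotation vector about the tool's x, y, z in degrees. In form: [[tx, ty, tz, wx, wy, wz], ...]. A call has 1 to 5 rows; each row is the pose to reach, as a shift and turn from the pose commanded when the call began, along the tool's axes at that moment; what a row does not reach only later rows make up. A row lasts 1/8 s, in which the tool goes at most 62.5 mm and 10.7 degrees, less where a joint would pass 70% of its speed; a pose out of reach is approached as far as the arm can. A call with a gripper value outside its range is refused whole. "gripper" is the opening, from 0 (shut) to 1 (fully open), set as the call begins (left out, the last holds). The fingers move at their own pace and stop on an object; "force" is the grip in N (left out, the last holds). Time passes only in rows, so rows that repeat a pose let the fingers close. It gives the time, the measured TCP pose, the force and the opening at its end, in the units of the state.
- get_obs(): the state, without advancing time (a new reading comes with each control period).
- snapshot(name): name is "scene" or "side" or "wrist"; returns (picture, depth): 400x640x3 uint8, red, green, blue; 400x640 float32, m along the optical axis (not along the pixel's ray), 0 where there is no reading.
- calibration(name): a dict with "fx", "fy", "cx", "cy" (pixels), "world_from_camera" (4x4, takes a point from camera to world coordinates). Camera axes: x right, y down, z forward; pixel columns grow to the right and rows downward; lengths in m; the calibration is good to about 2 mm. The wrist camera is an equidistant fisheye: a pixel r from the principal point sees the ray r / f radians off the axis. A picture is of the moment at which its call begins: read the wrist's pose just before it. calibration takes no time and is no camera call; for the wrist camera it gives the pose at the moment of the call.
- hand_in(): hands the job in, once; it reports no verdict.
The state is a dict: "clock": time; "joints": joint angles; "dq": joint speeds; "effort": joint torques, N m; "position": TCP position; "tcp_rot": TCP orientation; "wrist_force": force on the tool from outside, world axes, zero at the start; "ft_torque": the same for the moment, N m; "finger_gap": finger opening in m.
Only numpy, scipy, OpenCV 4.12 (cv2) and the standard library are available. Lean on these libraries where they do the work, as an engineer would, in place of code of your own. Each camera call takes 0.05 s, during which the arm holds its last target.

## Task

Two wire spools, a larger and a smaller one, have been left standing on their rims on the jewellery bench, where they could roll off. Push each one over with the fingertips, about where it stands, so that both lie flat on the bench with the round hub stub pointing straight up. Push lightly, do not pinch, lift or carry anything, and leave everything else where it is.

Things in the scene. Friction and masses are not known exactly. Their poses are not given: they have to be found in the camera images.
- large_spool: larger spool on its rim: white plastic, brass wire, 220 g +-30 %. Two equal 8-sided flanges, 100 mm across flats, 4 mm thick; 44 mm over both outer faces. One outer face has a round stub in its middle, 24 mm across, 16 mm long; the other is plain. Origin: on its axis, midway between the flanges (50 mm up as it stands, 22 mm up lying flat). Own x: along its axis, out of the stub face; level at the start, straight up when done
- large_stub (a point): centre of the end of the larger spool's stub, 38 mm from its origin along its own x. A level push of 0.6 N on this face, with the fingertips about 85 mm above the bench (lower, they catch on the rising stub), topples the spool away from the push; leaned 24 degrees it balances, then falls by itself. Bench is clear for 130 mm out from both faces; bystanders stand beside the rim
- small_spool: smaller spool on its rim: white plastic, copper wire, 100 g +-30 %. Two equal 8-sided flanges, 72 mm across flats, 4 mm thick; 32 mm over both outer faces. One outer face has a round stub in its middle, 20 mm across, 10 mm long; the other is plain. Origin: on its axis, midway between the flanges (36 mm up as it stands, 16 mm up lying flat). Own x: along its axis, out of the stub face; level at the start, straight up when done
- small_stub (a point): centre of the end of the smaller spool's stub, 26 mm from its origin along its own x. A level push of 0.3 N on this face, with the fingertips about 62 mm above the bench (lower, they catch on the rising stub), topples the spool away from the push; leaned 24 degrees it balances, then falls by itself. Bench is clear for 130 mm out from both faces; bystanders stand beside the rim
- bead_jar: bystander, to be left alone: round amber glass jar with a metal lid, 40 mm across, 50 mm tall, standing beside the large spool's rim. Origin: centre of its underside.
- tape_measure: bystander, to be left alone: grey tape measure, 40 x 40 x 22 mm, lying beside the large spool's rim on the other side. Origin: centre of its underside.
- bead_box: bystander, to be left alone: square clear bead box with a white lid, 45 x 45 x 24 mm, beside the small spool's rim. Origin: centre of its underside.
- wire_coil: bystander, to be left alone: flat ring of brass wire, 48 mm across, 10 mm thick, beside the small spool's rim on the other side. Origin: centre of its underside.
- flat_spool: bystander, to be left alone: third, medium-sized white spool with steel wire that already lies flat, stub up: 70 mm across the flats of its flanges, 30 mm thick plus a 10 mm stub. Origin: centre of its underside.
- pearl_dish: bystander, to be left alone: white dish with pearls, 84 mm across, 22 mm tall. Origin: centre of its underside.
- pliers: bystander, to be left alone: small pliers lying flat, 135 mm long, 12 mm tall. Origin: on the bench under its middle.
- pencil: bystander, to be left alone: pencil lying on the sketch pad, 140 mm long, 8 mm thick. Origin: centre of its underside.
Not all that is in view belongs to the job. What is shaped like the small_spool but turquoise is not meant.

How it is judged:
By the outcome, as a careful person would: the job done as asked, in the order asked, and still so for the second after the job is handed in, with the robot touching nothing.
It also fails if it takes over 42 s, if anything falls off the work surface, if the arm or the gripper's body presses on something with over 40 N, if the wrist force passes 120 N, or if a joint passes its speed limit or range.

## Working session

There is one attempt and no reset: what is moved stays moved. The work goes in short steps, Python scripts to look and compute and a tool call to move; the robot and the scene stay as the last step left them, time stands still between calls to the robot, and variables do not carry over. Pictures are saved under pics/ and viewed, and the job is handed in when it is done.

Besides the shell and the picture viewer there is one more tool, called as a command line: name --pt "numbers of a row" for each row, then --argument value for the rest. drive_tool: Moves the arm, as the interface text tells. Its arguments: {"type":"object","properties":{"steps":{"type":"array","items":{"type":"array","items":{"type":"number"}}},"gripper":{"type":"number"},"force":{"type":"number"}},"required":["steps"]}

```bash
mkdir -p pics; ls
cat > h.py <<'E'
import numpy as np, cv2, json
from rig import *
def save(n,fn):
    rgb,d=snapshot(n); c=calibration(n)
    np.savez(f'{fn}.npz',rgb=rgb,d=d,K=[c['fx'],c['fy'],c['cx'],c['cy']],T=np.array(c['world_from_camera']))
    cv2.imwrite(f'pics/{fn}.png',rgb[:,:,::-1])
def load(fn):
    z=np.load(f'{fn}.npz'); rgb,d,K,T=z['rgb'],z['d'],z['K'],z['T']
    v,u=np.mgrid[0:400,0:640]
    P=np.stack([(u-K[2])/K[0]*d,(v-K[3])/K[1]*d,d],-1)@T[:3,:3].T+T[:3,3]
    P[d==0]=np.nan
    return rgb,d,P,K,T
E
python3 - <<'E'
from h import *
save('scene','s1'); save('side','d1')
for n in('scene','side'): 
    c=calibration(n);print(n,c['fx'],np.round(c['world_from_camera'],3).tolist())
o=get_obs();print(o)
E
```

```text
pics
scene 450.75554976586096 [[-0.47, 0.483, -0.739, 1.691], [0.883, 0.257, -0.393, 0.625], [-0.0, -0.837, -0.547, 0.928], [0.0, 0.0, 0.0, 1.0]]
side 450.2972715186498 [[0.998, -0.036, 0.045, 0.464], [-0.057, -0.559, 0.827, -1.063], [-0.005, -0.829, -0.56, 0.788], [0.0, 0.0, 0.0, 1.0]]
{'clock': 0.1, 'joints': array([-8.00123184e+01,  3.02755335e+01,  8.21473828e+01,  1.17342289e-03,
        6.76897681e+01, -1.02282079e+01]), 'dq': array([-0.07897273, -0.1848763 , -0.23836398, -0.01557699, -0.02705315,
        0.13548489]), 'effort': array([-6.45963632e-05, -4.40985882e+01, -1.77150857e+01,  6.35472802e-02,
        5.34121692e-02, -4.88682485e-05]), 'position': array([ 0.21588412, -0.58584355,  0.22165841]), 'tcp_rot': array([-1.79889299e+02, -2.10767393e-02,  2.02154226e+01]), 'wrist_force': array([ 0.27732128, -0.08648933, -0.70609618]), 'ft_torque': array([-0.05805094, -0.00776867,  0.02663665]), 'finger_gap': 0.08723072567055552}
```

View pics/s1.png

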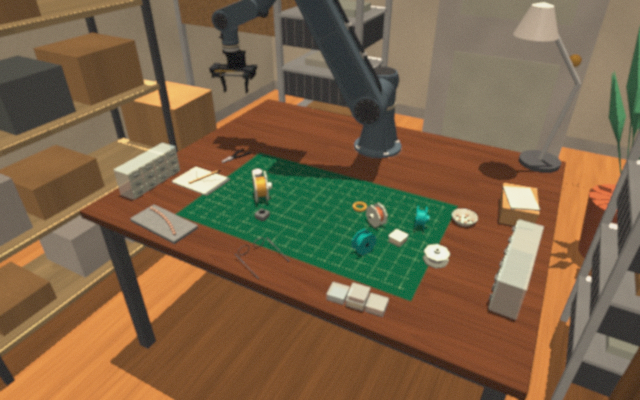

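View pics/d1.png

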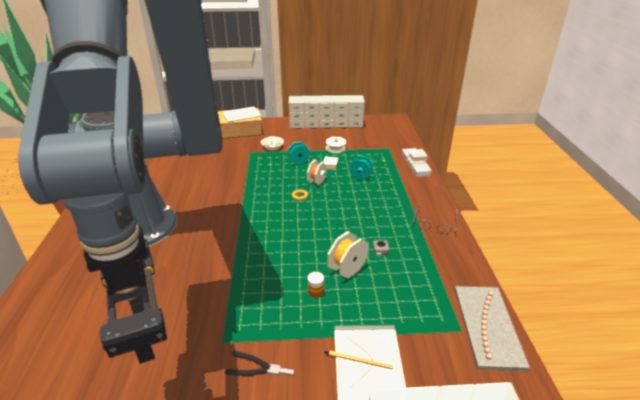

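Run:
```python
from h import *
def crop(fn,x,y,w,h,f):
    r=cv2.imread(f'pics/{fn}.png')[y:y+h,x:x+w]; return cv2.resize(r,(400,300),interpolation=cv2.INTER_CUBIC)
a=np.hstack([crop('s1',230,155,80,60,5),crop('s1',340,185,80,60,5)])
b=np.hstack([crop('d1',308,220,80,60,5),crop('d1',280,140,80,60,5)])
cv2.imwrite('pics/c1.png',np.vstack([a,b]))
for fn in('s1','d1'):
    rgb,d,P,K,T=load(fn)
    for reg,(u0,v0,u1,v1) in {'s1':{'L':(245,160,280,208),'S':(360,198,392,232)},'d1':{'L':(320,228,375,280),'S':(303,156,331,188)}}[fn].items():
        p=P[v0:v1,u0:u1].reshape(-1,3); p=p[(p[:,2]>0.015)]
        print(fn,reg,len(p),np.nanmin(p,0).round(3),np.nanmax(p,0).round(3),np.nanmedian(p,0).round(3))
```

```text
s1 L 390 [ 0.478 -0.315  0.017] [ 0.64  -0.172  0.106] [ 0.595 -0.209  0.062]
s1 S 364 [0.455 0.127 0.015] [0.675 0.248 0.077] [0.536 0.215 0.052]
d1 L 1213 [ 0.509 -0.304  0.015] [ 0.664 -0.138  0.103] [ 0.578 -0.232  0.066]
d1 S 389 [0.488 0.166 0.015] [0.583 0.344 0.074] [0.529 0.199 0.042]
```

View pics/c1.png

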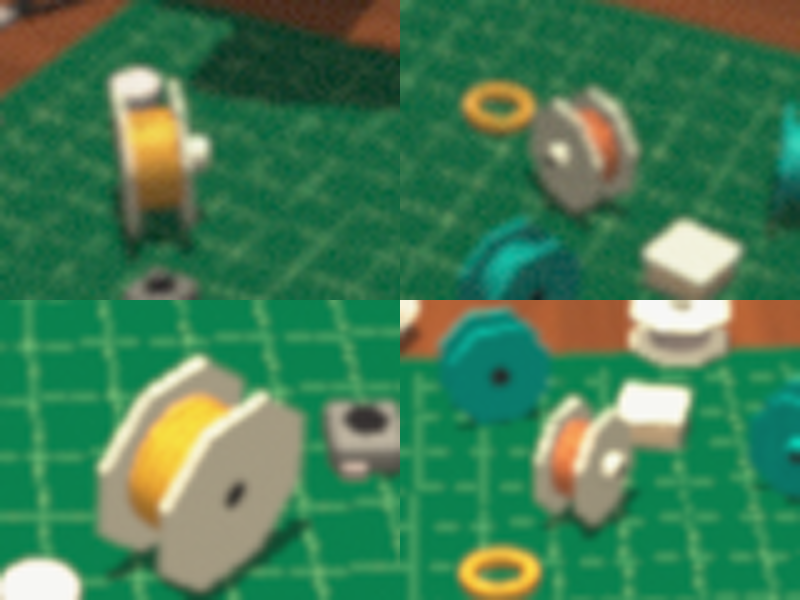

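```bash
cat >> h.py <<'E'
def cloud(fn,c,r,zmin=0.012,zmax=0.12,exclude=None):
    rgb,d,P,K,T=load(fn)
    hsv=cv2.cvtColor(rgb,cv2.COLOR_RGB2HSV)
    ok=(np.hypot(P[...,0]-c[0],P[...,1]-c[1])<r)&(P[...,2]>zmin)&(P[...,2]<zmax)
    return P[ok],rgb[ok],hsv[ok],T
E
python3 - <<'E'
from h import *
for nm,c,r in(('L',(.585,-.22),.075),('S',(.532,.205),.055)):
    A=[];
    for fn in('s1','d1'):
        p,rgb,hsv,T=cloud(fn,c,r)
        w=hsv[:,1]<70
        print(nm,fn,len(p),w.sum(),'centroid',p.mean(0).round(3),'zmax',p[:,2].max().round(3))
        q=p[w]
        # ransac vertical-plane in xy: line fit over white pts
        rng=np.random.default_rng(0);best=(0,)
        for ang in np.arange(0,180,1):
            n=np.array([np.cos(np.radians(ang)),np.sin(np.radians(ang))]); s=q[:,:2]@n
            hh,e=np.histogram(s,np.arange(s.min()-.002,s.max()+.004,.004))
            if hh.max()>best[0]:best=(hh.max(),ang,e[hh.argmax()]+.002)
        ang=best[1];n=np.array([np.cos(np.radians(ang)),np.sin(np.radians(ang))])
        inl=abs(q[:,:2]@n-best[2])<.004
        m=q[inl,:2].mean(0);u,s,vt=np.linalg.svd(q[inl,:2]-m);
        n=vt[1]; print('  plane inl',inl.sum(),'ang',best[1],'svd normal deg',np.degrees(np.arctan2(n[1],n[0])).round(1),'ctr',m.round(4),'rms',(s[1]/np.sqrt(inl.sum())).round(4))
        # extents along n and t of whole cloud
        for lab,a in(('n',n),('t',vt[0])):
            s=(p[:,:2]-m)@a; print('   ',lab,a.round(3),np.percentile(s,[0.5,5,50,95,99.5]).round(3))
E
```

```text
L s1 324 112 centroid [ 0.597 -0.206  0.067] zmax 0.106
  plane inl 48 ang 132 svd normal deg -47.7 ctr [ 0.6065 -0.2278] rms 0.0009
    n [ 0.673 -0.74 ] [-0.057 -0.05  -0.023  0.001  0.001]
    t [0.74  0.673] [-0.06  -0.024  0.012  0.035  0.041]
L d1 1203 914 centroid [ 0.58  -0.231  0.062] zmax 0.103
  plane inl 659 ang 130 svd normal deg -48.7 ctr [ 0.5951 -0.2387] rms 0.0011
    n [ 0.659 -0.752] [-0.043 -0.041 -0.001  0.001  0.002]
    t [-0.752 -0.659] [-0.051 -0.042  0.011  0.044  0.048]
S s1 348 260 centroid [0.536 0.212 0.048] zmax 0.077
  plane inl 150 ang 150 svd normal deg -30.9 ctr [0.5416 0.2028] rms 0.0017
    n [ 0.858 -0.514] [-0.033 -0.03  -0.002  0.007  0.012]
    t [0.514 0.858] [-0.041 -0.032  0.008  0.031  0.035]
S d1 322 224 centroid [0.527 0.198 0.046] zmax 0.074
  plane inl 124 ang 145 svd normal deg -32.4 ctr [0.5402 0.1991] rms 0.0014
    n [ 0.844 -0.536] [-0.032 -0.029 -0.004  0.006  0.013]
    t [-0.536 -0.844] [-0.039 -0.029  0.012  0.033  0.037]
```

Run:
```python
from h import *
for nm,c,r,ang,H in(('L',(.585,-.22),.085,131.3,.05),('S',(.532,.205),.055,-31.7,.036)):
    n=np.array([np.cos(np.radians(ang)),np.sin(np.radians(ang))]);t=np.array([-n[1],n[0]])
    for fn in('s1','d1'):
        p,rgb,hsv,T=cloud(fn,c,r)
        s=p[:,:2]@n;tt=p[:,:2]@t
        print(nm,fn,'n rng',np.percentile(s,[1,99]).round(4),'t rng',np.percentile(tt,[1,99]).round(4))
        h,e=np.histogram(s,np.arange(s.min(),s.max()+.003,.003));print('  ',e.round(3)[[0,-1]],h)
        for lo in e[:-1]:
            k=(s>=lo)&(s<lo+.003)
            if k.sum()>5: print('   %.3f n=%d t %.3f..%.3f mean %.4f z %.3f..%.3f mean %.3f'%(lo,k.sum(),*np.percentile(tt[k],[2,98]),tt[k].mean(),*np.percentile(p[k,2],[2,98]),p[k,2].mean()))
```

```text
L s1 n rng [-0.5724 -0.5149] t rng [-0.3445 -0.2463]
   [-0.572 -0.512] [51 12 17 17 18 12 17 17 17 17 16 17 14 39 20  1  5  7  4  6]
   -0.572 n=51 t -0.348..-0.245 mean -0.3065 z 0.013..0.103 mean 0.063
   -0.569 n=12 t -0.343..-0.298 mean -0.3232 z 0.035..0.103 mean 0.077
   -0.566 n=17 t -0.329..-0.289 mean -0.3152 z 0.032..0.087 mean 0.065
   -0.563 n=17 t -0.328..-0.292 mean -0.3124 z 0.029..0.089 mean 0.065
   -0.560 n=18 t -0.329..-0.287 mean -0.3147 z 0.029..0.092 mean 0.068
   -0.557 n=12 t -0.328..-0.300 mean -0.3151 z 0.033..0.089 mean 0.067
   -0.554 n=17 t -0.327..-0.281 mean -0.3117 z 0.039..0.086 mean 0.071
   -0.551 n=17 t -0.329..-0.282 mean -0.3133 z 0.040..0.088 mean 0.070
   -0.548 n=17 t -0.328..-0.282 mean -0.3145 z 0.035..0.088 mean 0.066
   -0.545 n=17 t -0.329..-0.287 mean -0.3146 z 0.035..0.087 mean 0.066
   -0.542 n=16 t -0.324..-0.288 mean -0.3135 z 0.035..0.089 mean 0.066
   -0.539 n=17 t -0.330..-0.292 mean -0.3143 z 0.032..0.090 mean 0.066
   -0.536 n=14 t -0.327..-0.297 mean -0.3156 z 0.038..0.089 mean 0.069
   -0.533 n=39 t -0.344..-0.245 mean -0.311
[... 2514 characters left out ...]
 0.4402 z 0.013..0.071 mean 0.046
   0.332 n=11 t 0.428..0.458 mean 0.4397 z 0.037..0.062 mean 0.050
   0.335 n=14 t 0.428..0.457 mean 0.4408 z 0.019..0.061 mean 0.047
   0.338 n=13 t 0.427..0.451 mean 0.4370 z 0.024..0.059 mean 0.045
   0.341 n=11 t 0.430..0.456 mean 0.4376 z 0.022..0.060 mean 0.046
   0.344 n=8 t 0.429..0.442 mean 0.4338 z 0.028..0.059 mean 0.044
   0.350 n=12 t 0.428..0.486 mean 0.4483 z 0.030..0.071 mean 0.057
   0.353 n=77 t 0.419..0.489 mean 0.4524 z 0.014..0.072 mean 0.043
   0.356 n=54 t 0.416..0.485 mean 0.4475 z 0.013..0.069 mean 0.044
   0.362 n=6 t 0.446..0.462 mean 0.4548 z 0.030..0.046 mean 0.038
   0.365 n=8 t 0.445..0.460 mean 0.4514 z 0.031..0.046 mean 0.039
```

drive_tool --pt "0.03 -0.02 0 0 0 -8" --pt "0.075 -0.05 0 0 0 -17" --pt "0.12 -0.08 0 0 0 -27" --pt "0.165 -0.11 0 0 0 -37" --pt "0.21 -0.14 0 0 0 -47" --gripper 0

```text
clock: 0.72
position: [0.3653, -0.3809, 0.2223]
tcp_rot: [-180.0, -0.0, 67.5]
wrist_force: [1.4, -0.1, -0.4]
finger_gap: 0.045
```

```bash
cat >> h.py <<'E'
from scipy.spatial.transform import Rotation as Rn
def go(x,y,z,yaw):
    o=get_obs();R=Rn.from_euler('xyz',o['tcp_rot'],degrees=True)
    d=R.inv().apply(np.array([x,y,z])-o['position'])
    w=(R.inv()*Rn.from_euler('xyz',[180,0,yaw],degrees=True)).as_rotvec(degrees=True)
    print('clock',o['clock'],'pos',o['position'].round(4),'rot',o['tcp_rot'].round(2),'F',o['wrist_force'].round(2),'gap',round(o['finger_gap'],4),'dq',abs(o['dq']).max().round(1))
    print('shift',d.round(4),'turn',w.round(2))
E
python3 -c "
from h import *
go(.530,-.160,.13,131.3)"
```

```text
clock 0.725 pos [ 0.3653 -0.3809  0.2223] rot [-1.7998e+02 -3.0000e-02  6.7520e+01] F [ 1.38 -0.08 -0.37] gap 0.045 dq 43.3
shift [0.267  0.0677 0.0924] turn [-0.000e+00 -4.000e-02 -6.378e+01]
```

drive_tool --pt "0.04 0.01 0 0 0 -10" --pt "0.085 0.02 0 0 0 -20" --pt "0.13 0.032 0 0 0 -30" --pt "0.175 0.044 0 0 0 -40" --pt "0.22 0.056 0.02 0 0 -50"

```text
clock: 1.35
position: [0.5033, -0.2008, 0.2034]
tcp_rot: [179.9, 0.2, 117.5]
wrist_force: [0.3, -0.4, -0.5]
finger_gap: 0.0017
```

```bash
python3 -c "
from h import *
go(.530,-.160,.13,131.3)"
```

```text
clock 1.35 pos [ 0.5033 -0.2008  0.2034] rot [179.9    0.19 117.54] F [ 0.33 -0.41 -0.52] gap 0.0017 dq 40.6
shift [0.0241 0.0423 0.0734] turn [  0.08   0.2  -13.76]
```

drive_tool --pt "0.012 0.021 0 0 0 -7" --pt "0.024 0.042 0.01 0 0 -13.8" --pt "0.024 0.042 0.04 0 0 -13.8" --pt "0.024 0.042 0.073 0 0 -13.8" --pt "0.024 0.042 0.073 0 0 -13.8"

```text
clock: 1.98
position: [0.5258, -0.1596, 0.1272]
tcp_rot: [-179.9, -0.4, 131.0]
wrist_force: [-0.7, -0.3, 0.3]
finger_gap: 0.0003
```

Run:
```python
from h import *
go(.530,-.160,.088,131.3)
save('side','d2');save('wrist','w2')
```

```text
clock 1.975 pos [ 0.5258 -0.1596  0.1272] rot [-179.86   -0.37  131.02] F [-0.72 -0.32  0.31] gap 0.0003 dq 2.7
shift [-0.0033  0.003   0.0391] turn [-0.14 -0.37 -0.28]
```

View pics/w2.png

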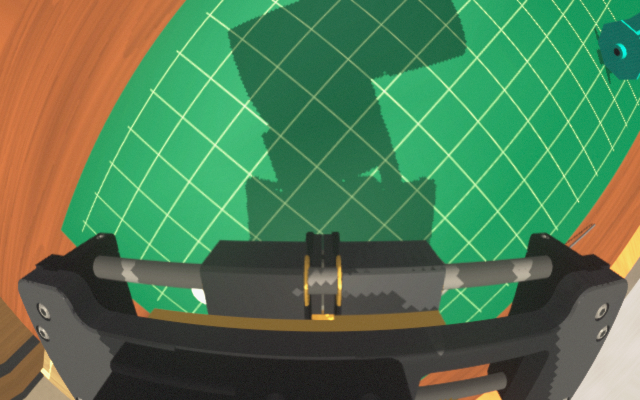

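View pics/d2.png

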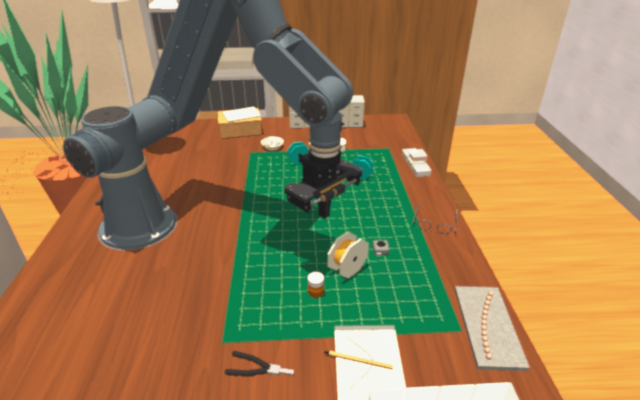

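drive_tool --pt "0 0.003 0.02 0 0 0" --pt "-0.01 0.003 0.039 0 0 0" --pt "-0.025 0.003 0.039 0 0 0" --pt "-0.035 0.003 0.039 0 0 0" --pt "-0.035 0.003 0.039 0 0 0"

```text
clock: 2.7
position: [0.5547, -0.1868, 0.0919]
tcp_rot: [179.9, 0.2, 131.0]
wrist_force: [-1.2, 0.3, 0.1]
finger_gap: 0.0004
```

Run:
```python
from h import *
save('side','d3');save('scene','s3')
go(.5588,-.197,.088,131.3)
def crop(fn,x,y,w,h):
    return cv2.resize(cv2.imread(f'pics/{fn}.png')[y:y+h,x:x+w],(400,400),interpolation=cv2.INTER_CUBIC)
cv2.imwrite('pics/c3.png',np.hstack([crop('s3',215,120,100,100),crop('d3',290,180,110,110)]))
```

```text
clock 2.8 pos [ 0.5532 -0.1854  0.0913] rot [1.7998e+02 4.0000e-02 1.3100e+02] F [-0.1  -0.65 -0.27] gap 0.0006 dq 0.9
shift [-0.0124 -0.0034  0.0033] turn [ 0.02  0.04 -0.3 ]
```

View pics/c3.png

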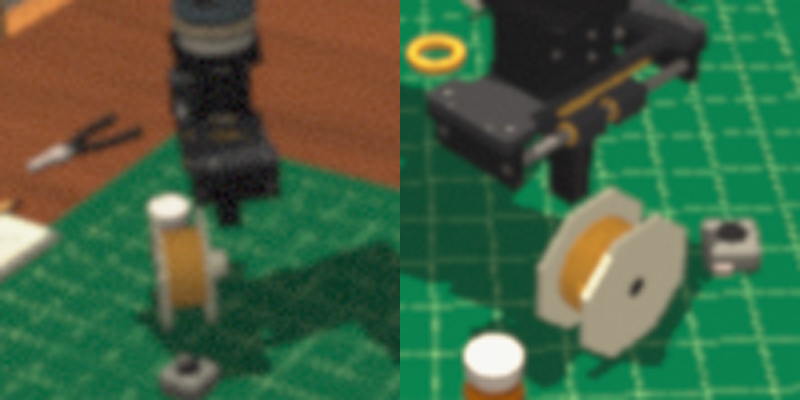

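drive_tool --pt "-0.007 -0.002 0.003 0 0 0" --pt "-0.014 -0.002 0.003 0 0 0" --pt "-0.021 -0.002 0.003 0 0 0" --pt "-0.028 -0.002 0.002 0 0 0" --pt "-0.035 -0.002 0.001 0 0 0"

```text
clock: 3.42
position: [0.575, -0.2135, 0.0896]
tcp_rot: [180.0, 0.0, 131.0]
wrist_force: [0.8, -0.1, 0.7]
finger_gap: 0.0005
```

Run:
```python
from h import *
save('side','d4');save('scene','s4')
go(.5588,-.197,.088,131.3)
def crop(fn,x,y,w,h):
    return cv2.resize(cv2.imread(f'pics/{fn}.png')[y:y+h,x:x+w],(400,400),interpolation=cv2.INTER_CUBIC)
cv2.imwrite('pics/c4.png',np.hstack([crop('s4',215,120,100,100),crop('d4',290,180,110,110)]))
```

```text
clock 3.525 pos [ 0.5757 -0.2141  0.0898] rot [1.7997e+02 1.2000e-01 1.3099e+02] F [-0.12  0.29 -0.24] gap 0.0004 dq 1.6
shift [ 0.024  -0.0015  0.0018] turn [ 0.03  0.12 -0.31]
```

View pics/c4.png

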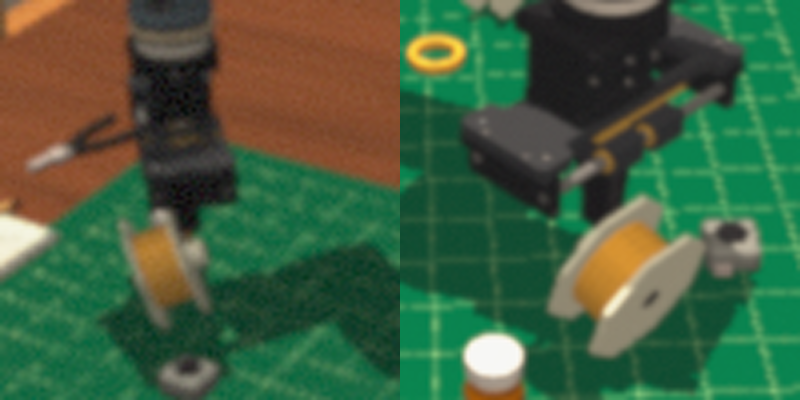

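drive_tool --pt "-0.006 0 -0.001 0 0 0" --pt "-0.012 0 -0.002 0 0 0" --pt "-0.018 0 -0.003 0 0 0" --pt "-0.022 0 -0.004 0 0 0" --pt "-0.022 0 -0.006 0 0 0"

```text
clock: 4.15
position: [0.5892, -0.2299, 0.0956]
tcp_rot: [180.0, 0.0, 131.0]
wrist_force: [0.4, 0.6, 0.2]
finger_gap: 0.0007
```

Run:
```python
from h import *
save('side','d5');save('scene','s5')
go(.5588,-.197,.2,131.3)
def crop(fn,x,y,w,h):
    return cv2.resize(cv2.imread(f'pics/{fn}.png')[y:y+h,x:x+w],(400,400),interpolation=cv2.INTER_CUBIC)
cv2.imwrite('pics/c5.png',np.hstack([crop('s5',215,120,100,100),crop('d5',290,180,110,110)]))
```

```text
clock 4.25 pos [ 0.589  -0.2296  0.0958] rot [180.     0.   131.01] F [ 0.49  0.45 -0.2 ] gap 0.0002 dq 0.4
shift [ 0.0444 -0.0014 -0.1042] turn [ 0.    0.   -0.29]
```

View pics/c5.png

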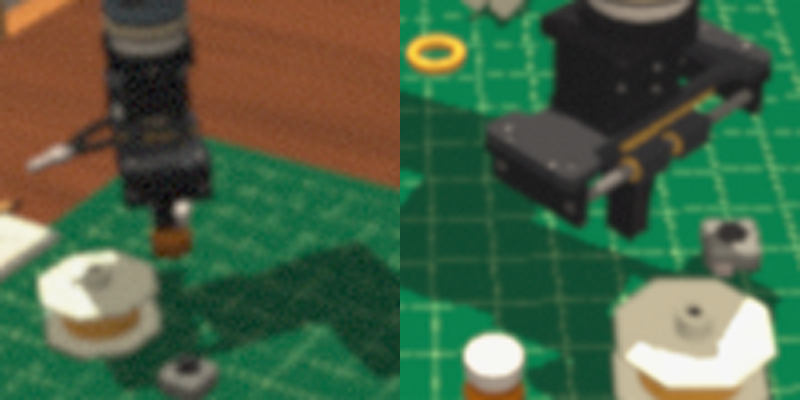

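Run:
```python
from h import *
go(.587,.170,.13,148.3)
```

```text
clock 4.25 pos [ 0.589  -0.2296  0.0958] rot [180.     0.   131.01] F [ 0.49  0.45 -0.2 ] gap 0.0002 dq 0.4
shift [ 0.3028  0.2607 -0.0343] turn [  0.     0.   -17.29]
```

drive_tool --pt "0.005 0 -0.035 0 0 0" --pt "0.03 0.025 -0.06 0 0 -2" --pt "0.06 0.052 -0.07 0 0 -5" --pt "0.095 0.082 -0.07 0 0 -8" --pt "0.13 0.112 -0.07 0 0 -11"

```text
clock: 4.88
position: [0.5879, -0.0566, 0.1659]
tcp_rot: [180.0, 0.0, 142.1]
wrist_force: [0.0, 0.1, -0.2]
finger_gap: 0.0007
```

drive_tool --pt "0.036 0.026 0 0 0 -2" --pt "0.072 0.052 0 0 0 -4" --pt "0.108 0.078 0 0 0 -6.3" --pt "0.14 0.1 0 0 0 -6.3" --pt "0.14 0.1 0 0 0 -6.3"

```text
clock: 5.5
position: [0.5376, 0.1094, 0.1656]
tcp_rot: [-180.0, -0.1, 148.6]
wrist_force: [-0.2, 0.2, -0.6]
finger_gap: 0.0005
```

Run:
```python
from h import *
go(.587,.170,.13,148.3)
```

```text
clock 5.5 pos [0.5376 0.1094 0.1656] rot [-1.7997e+02 -8.0000e-02  1.4855e+02] F [-0.18  0.15 -0.58] gap 0.0005 dq 2.9
shift [-0.0106  0.0774  0.0355] turn [-0.03 -0.08  0.25]
```

drive_tool --pt "-0.005 0.035 0 0 0 0" --pt "-0.01 0.07 0.02 0 0 0" --pt "-0.01 0.077 0.05 0 0 0" --pt "-0.01 0.077 0.085 0 0 0" --pt "-0.01 0.077 0.1 0 0 0"

```text
clock: 6.12
position: [0.5875, 0.1663, 0.0635]
tcp_rot: [-179.9, -0.1, 148.3]
wrist_force: [0.3, -0.9, 0.2]
finger_gap: 0.0002
```

Run:
```python
from h import *
save('side','d6');save('scene','s6')
go(.587,.170,.065,148.3)
def crop(fn,x,y,w,h):
    return cv2.resize(cv2.imread(f'pics/{fn}.png')[y:y+h,x:x+w],(400,400),interpolation=cv2.INTER_CUBIC)
cv2.imwrite('pics/c6.png',np.hstack([crop('s6',330,150,100,100),crop('d6',275,110,100,100)]))
```

```text
clock 6.225 pos [0.5875 0.1663 0.064 ] rot [-1.7987e+02 -1.5000e-01  1.4826e+02] F [-0.59  0.17  0.39] gap 0.0003 dq 2.3
shift [ 0.0023  0.0029 -0.001 ] turn [-0.13 -0.15 -0.04]
```

View pics/c6.png

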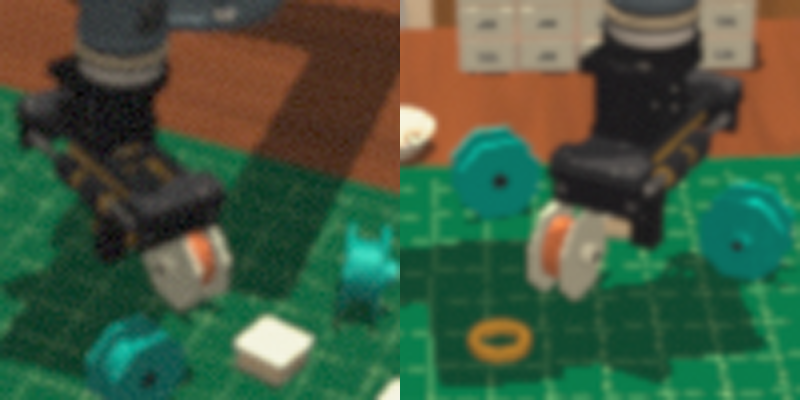

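drive_tool --pt "0.012 0.002 -0.001 0 0 0" --pt "0.024 0.002 -0.001 0 0 0" --pt "0.034 0.002 -0.001 0 0 0" --pt "0.04 0.002 -0.001 0 0 0" --pt "0.046 0.002 -0.001 0 0 0"

```text
clock: 6.85
position: [0.5501, 0.1935, 0.0669]
tcp_rot: [180.0, 0.0, 148.3]
wrist_force: [-0.2, -0.7, -0.0]
finger_gap: 0.0004
```

drive_tool --pt "0.005 0 0 0 0 0" --pt "0.01 0 -0.001 0 0 0" --pt "0.015 0 -0.002 0 0 0" --pt "0.018 0 -0.002 0 0 0" --pt "0.018 0 -0.002 0 0 0"

```text
clock: 7.48
position: [0.5347, 0.2027, 0.0685]
tcp_rot: [-180.0, -0.0, 148.3]
wrist_force: [-0.7, 0.4, -0.8]
finger_gap: 0.0003
```

Run:
```python
from h import *
save('side','d7');save('scene','s7')
go(.587,.170,.065,148.3)
def crop(fn,x,y,w,h):
    return cv2.resize(cv2.imread(f'pics/{fn}.png')[y:y+h,x:x+w],(400,400),interpolation=cv2.INTER_CUBIC)
cv2.imwrite('pics/c7.png',np.hstack([crop('s7',330,150,100,100),crop('d7',275,110,100,100)]))
```

```text
clock 7.575 pos [0.5351 0.2025 0.0685] rot [1.8000e+02 1.0000e-02 1.4831e+02] F [-0.29  0.26  0.49] gap 0.0004 dq 0.1
shift [-0.0613 -0.0004  0.0036] turn [0.   0.01 0.01]
```

View pics/c7.png

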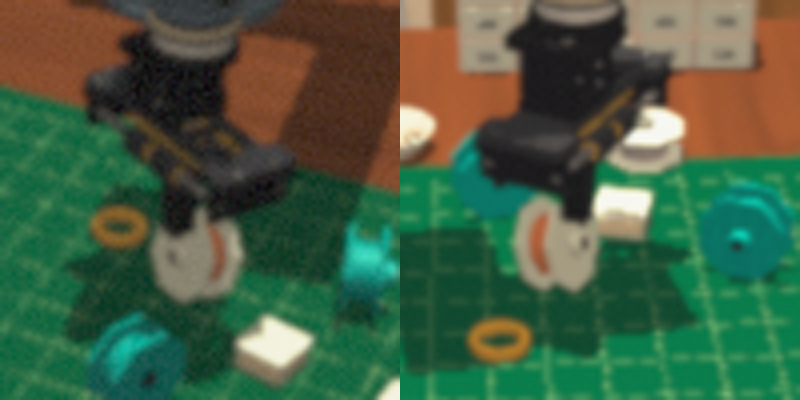

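drive_tool --pt "0.004 0 0 0 0 0" --pt "0.008 0 0 0 0 0" --pt "0.012 0 0 0 0 0" --pt "0.015 0 0 0 0 0" --pt "0.015 0 -0.002 0 0 0"

```text
clock: 8.2
position: [0.5217, 0.2106, 0.0705]
tcp_rot: [-180.0, -0.0, 148.3]
wrist_force: [-0.0, 0.2, 0.4]
finger_gap: 0.0005
```

Run:
```python
from h import *
save('side','d8');save('scene','s8')
go(.587,.170,.065,148.3)
def crop(fn,x,y,w,h):
    return cv2.resize(cv2.imread(f'pics/{fn}.png')[y:y+h,x:x+w],(400,400),interpolation=cv2.INTER_CUBIC)
cv2.imwrite('pics/c8.png',np.hstack([crop('s8',330,150,100,100),crop('d8',275,110,100,100)]))
```

```text
clock 8.3 pos [0.5225 0.2105 0.0708] rot [1.7997e+02 3.0000e-02 1.4832e+02] F [ 0.64 -0.48  0.58] gap 0.0009 dq 0.3
shift [-0.0762 -0.0006  0.0059] turn [0.03 0.03 0.02]
```

View pics/c8.png

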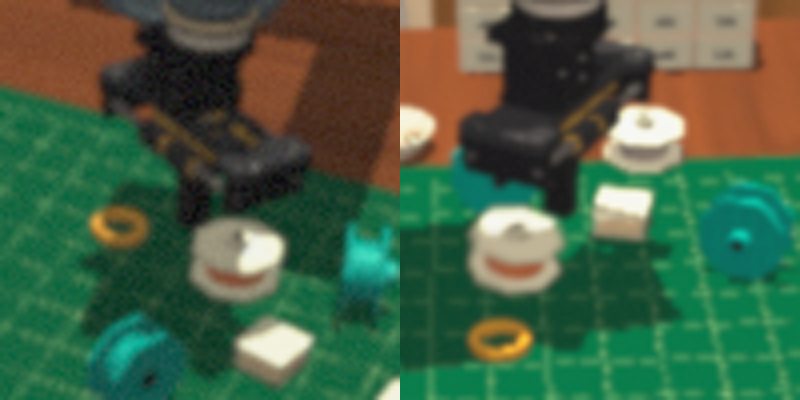

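Both are down. I'll lift the arm clear and check the whole scene.

drive_tool --pt "0 0 -0.03 0 0 0" --pt "0 0 -0.07 0 0 0" --pt "0 0 -0.11 0 0 0" --pt "0 0 -0.14 0 0 0" --pt "0 0 -0.14 0 0 0"

```text
clock: 8.93
position: [0.5241, 0.2108, 0.2132]
tcp_rot: [179.7, 0.3, 148.3]
wrist_force: [-0.1, -0.3, 0.7]
finger_gap: 0.0005
```

Run:
```python
from h import *
save('side','d9');save('scene','s9');go(.52,.21,.21,148.3)
for nm,c,h in(('L',(.635,-.285),.044),('S',(.49,.235),.032)):
  for fn in('s9','d9'):
    rgb,d,P,K,T=load(fn)
    near=np.hypot(P[...,0]-c[0],P[...,1]-c[1])<.075
    top=P[near&(abs(P[...,2]-h)<.004)]; st=P[near&(P[...,2]>h+.006)]
    A=np.c_[top[:,:2],np.ones(len(top))];co=np.linalg.lstsq(A,top[:,2],rcond=None)[0]
    print(nm,fn,len(top),'ctr',(np.percentile(top,2,0)/2+np.percentile(top,98,0)/2).round(3),'tilt',np.degrees(np.hypot(*co[:2])).round(1),'stub',len(st),st.mean(0).round(3) if len(st) else '')
for a,b in(('s1','s9'),('d1','d9')):
  # bystander shifts by template match
  A=cv2.imread(f'pics/{a}.png');B=cv2.imread(f'pics/{b}.png')
  R={'s1':{'tape':(261,213),'box':(398,237),'coil':(360,207),'flat':(436,255),'dish':(464,217),'pencil':(205,177),'pliers':(235,156),'turq1':(421,217),'turq2':(363,241)},'d1':{'jar':(316,285),'tape':(381,247),'coil':(300,195),'box':(331,163),'flat':(336,145),'pliers':(262,364),'pencil':(360,358)}}[a]
  for k,(u,v) in R.items():
    t=A[v-9:v+10,u-11:u+12]; m=cv2.matchTemplate(B[v-19:v+20,u-21:u+22],t,cv2.TM_CCOEFF_NORMED);_,s,_,l=cv2.minMaxLoc(m);print(a,k,l[0]-10,l[1]-10,round(s,2))
```

```text
clock 9.025 pos [0.5218 0.2103 0.2101] rot [-1.7998e+02 -2.0000e-02  1.4831e+02] F [-0.81  0.69 -0.69] gap 0.0004 dq 1.4
shift [ 0.0014 -0.0012  0.0001] turn [-0.02 -0.02  0.01]
L s9 265 ctr [ 0.633 -0.279  0.045] tilt 0.3 stub 52 [ 0.639 -0.277  0.057]
L d9 957 ctr [ 0.633 -0.28   0.043] tilt 0.1 stub 81 [ 0.632 -0.282  0.057]
S s9 173 ctr [0.481 0.236 0.033] tilt 0.1 stub 2836 [0.53  0.226 0.449]
S d9 189 ctr [0.482 0.236 0.032] tilt 0.4 stub 1403 [0.516 0.186 0.375]
s1 tape 0 0 0.92
s1 box 1 0 0.96
s1 coil 0 0 0.64
s1 flat 0 0 1.0
s1 dish 0 0 1.0
s1 pencil 0 0 1.0
s1 pliers 0 0 0.9
s1 turq1 0 0 0.99
s1 turq2 0 0 0.93
d1 jar 0 0 1.0
d1 tape 0 0 0.99
d1 coil 0 0 0.89
d1 box 0 0 0.88
d1 flat 0 0 1.0
d1 pliers 0 0 1.0
d1 pencil 0 0 1.0
```

View pics/d9.png

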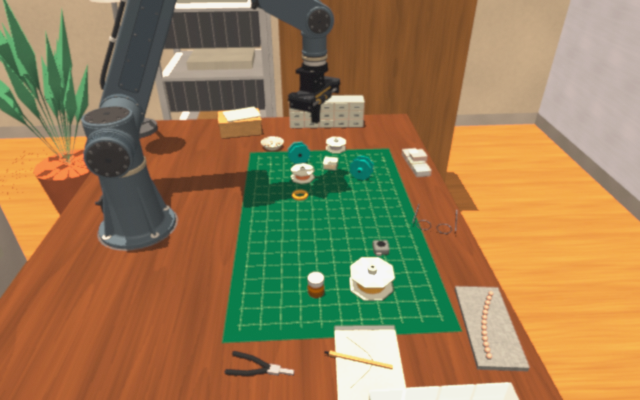

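View pics/s9.png

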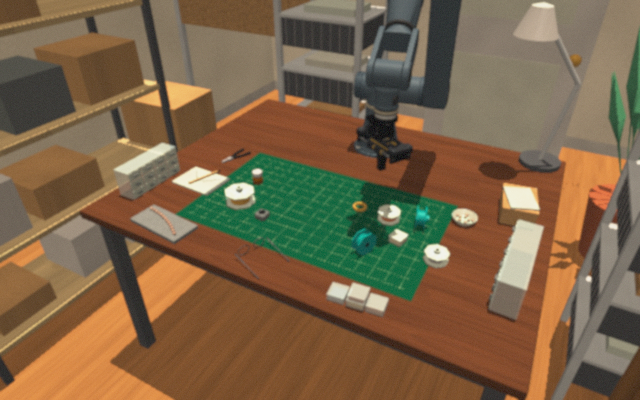

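```bash
python3 -c "
from rig import *
print(hand_in())"
```

```text
the job is handed in; nothing more can be done
None
```

Both spools now lie flat on the bench with the stub up. I pushed the large one over first, then the small one, with closed fingertips high on the stub face, then lifted the arm clear and handed in at about 9 s.

- **Spools:** The flange tops sit at about 44 mm (large, centre about (0.633, −0.280)) and 32 mm (small, centre about (0.482, 0.236)). Both are tilted 0.4° or less in both camera views. The wrist force readings stayed within about 1.5 N, roughly the sensor's noise.
- **Small stub:** My depth check of it picked up the arm hovering above instead. It is confirmed only by eye, in the pictures taken right after the fall.
- **Bystanders:** All those I compared against the first pictures matched with no shift, except the bead box. It read 1 pixel off in the scene view and 0 in the side view, which I put down to shadow. The wire coil matched weakly in the scene view (0.64) because of shadow, but its position was unchanged in both views.

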